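# Fit the notched blade in the card cutter's carrier

### The arm

A 7-joint arm with a two-finger parallel gripper is mounted at the origin on the work surface. World frame = base frame: x ahead of the robot, y to its left, z up, the work surface at z = 0. Lengths are in m, angles in degrees, forces in N, time in s.
With the tool pointing down it reaches from about 0.4 to 0.875 m from the base axis. Payload 4.4 kg.
Tool frame: the origin (TCP) lies at the very end of the fingers, on their centre line; the grasp point (between the pads) lies 19 mm behind it; z points along the fingers, y is the line along which they close (so a half turn about z gives the same grasp; the last joint's range is limited). The gripper opens to 85 mm and grips with 20 to 120 N. Pads are 22 mm wide; open, the fingers measure 114 mm over their backs; the gripper's body (76 mm by 85 mm) begins 54 mm behind the grasp point. The pads swing forward as they close: fully open they stand 13 mm farther back than shut.
Start: joints at [-68.4, 36.005, 2.206, 86.941, -1.547, 57.084, -1.146], TCP at [0.278, 0.587, 0.231] pointing down, gripper open.
Joint ranges: [-175.42, 175.42], [-21.48, 121.26], [-71.46, 75.88], [10.55, 141.38], [-63.04, 243.04], [13.31, 113.54], [-168.57, 168.57]. Speed limits (degrees/s): [147.25, 147.25, 180, 180, 180, 180, 180].

### API

Orientations are given as [roll, pitch, yaw] about the fixed x, y, z axes, in that order (R = Rz(yaw) Ry(pitch) Rx(roll)).
In Python, from plant import status, eyes, ticket gives the robot as it stands.
- The arm moves only by the tool move_arm, never from a script. Its arguments are lists of equal length, an entry for each row: "delta_pos": the shift along the world's x, y, z in cm, a list of three; "rotation": the turn, a rotation vector about the world's x, y, z in rad, a list of three; "hand": the closure, from -1 (fully open) to 1 (shut). A call has exactly 10 rows; each row shifts and turns the commanded pose from where the row before left it; what a row does not reach is not made up. A row lasts 1/12 s, in which the tool goes at most 41.7 mm and 7.16 degrees, less where a joint would pass 70% of its speed; a pose out of reach is approached as far as the arm can. A call is refused whole if a number of a shift passes 4.17 or a number of a turn 0.125, either way. A call with a gripper value outside its range is refused whole. The fingers move at their own pace and stop on an object; "newtons" is the grip in N (left out, the last holds). Time passes only in rows, so rows that do not move let the fingers close, or fill a call up. It gives the time, the measured TCP pose, the force, the opening and the grip force at its end, in the units of the state.
- status.state(): the state, without advancing time (a new reading comes with each control period).
- eyes.grab_frame(name): name is "scene" or "side" or "wrist"; returns the picture (400x640x3 uint8, red, green, blue); there is no depth.
- eyes.camera_info(name): a dict with "camera_matrix" (3x3 intrinsics, pixels), "position" and "orientation" of the camera in the world. Camera axes: x right, y up, looking along -z (the intrinsics and any distortion apply to the point x, -y, -z); pixel columns grow to the right and rows downward; lengths in m; the calibration is good to about 2 mm. A picture is of the moment at which its call begins: read the wrist's pose just before it. camera_info takes no time and is no camera call; for the wrist camera it gives the pose at the moment of the call.
- ticket.close_job(): hands the job in; it is judged then, once.
The state is a dict: "time_s": time; "joint_positions": joint angles; "joint_velocities": joint speeds; "effort": joint torques, N m; "tool_pos": TCP position; "eef_rot": TCP orientation; "wrist_force": force on the tool from outside, world axes, zero at the start; "wrist_torque": the same for the moment, N m; "finger_gap": finger opening in m; "grip_force": force on a finger pad.
Only numpy, scipy, OpenCV 4.12 (cv2) and the standard library are available. Lean on these libraries where they do the work, as an engineer would, in place of code of your own. Each camera call takes 0.05 s, during which the arm holds its last target. There are 200 camera calls.

### The job

Take the notched steel blade by its black grip tab and lay it very gently in the card cutter's blade bed: flat on the bed, notch over the locating pin, and its notched back edge fully home against the fence. Feel for the pin and do not force the blade. Then let go and swing the keeper arm round over the blade until it stops, leaving the plain blade and everything else on the table where they are.

Things in the scene. Friction and masses are not known exactly. Their poses are not given: they have to be found in the camera images.
- blade: The notched blade: flat steel bar, 140 mm long (its y), 40 mm wide (its x), 5 mm thick, about 0.2 kg, with an upright black grip tab on top. Origin: centre of the underside of the 140 x 40 mm outline, z up. One notch, in the middle of the long back edge (+x); the -x edge is the cutting edge.
- notch (a point): Middle of the blade's notch, 14.5 mm in +x from the blade's origin, at half its thickness. The notch is 11 mm wide (along y, centred at y = 0) and 11 mm deep (x = 9 to 20 mm), open at the back edge and right through the blade.
- tab (a point): Top centre of the notched blade's grip tab: 12 mm wide in x, 36 mm long in y, rising from the blade's top (5 mm) to 35 mm above its underside; centred at x = -2 mm, y = 0 of the blade.
- plain: Plain blade, no notch, to be left alone; else identical: 140 mm long (its y), 40 mm wide (its x), 5 mm thick, about 0.2 kg, with an upright black grip tab on top. Origin: centre of the underside of the 140 x 40 mm outline, z up.
- cutter: Blade carrier of a card cutter, fixed. Origin: its underside on the table, z up. Grey base plate (x -50 to 75, y -90 to 120 mm, 12 mm high) carrying an aluminium bed with a flat top 30 mm above the underside (x -35 to 20, y -85 to 85 mm). A blade that is home has its origin at x = 0, z = 30 mm and its axes parallel to the carrier's. Over 60 N between blade and carrier spoils the job.
- fence: Origin: middle of the foot of the fence face, carrier x = 20, y = 0, z = 30 mm. The fence runs along y (-85 to 85 mm), faces -x, and rises 6.5 mm above the bed; it is 12 mm thick. The blade's back edge goes against it. The pin is set in it; over 20 N between the blade and fence or pin spoils the job.
- slot (a point): Middle of the pin's slot in the bed top, carrier x = 15, y = 0, z = 30 mm. One upright steel pin, 8 mm in diameter, 7 mm tall, stands in it, 9 mm proud of the fence face. It is clamped fast somewhere between y = -13 and +13 mm of here: as the last user set it, not measured. The notch has 1.5 mm play either side of the pin.
- keeper (a joint): Keeper: level flat steel arm (38.5 to 43.5 mm above the table, clear over a seated blade) turning about an upright pivot at carrier x = 45, y = 52 mm. 0 rad = closed, pointing to the carrier's -x over the blade, against a stop; growing values swing it clockwise seen from above, to +y at 1.57 and on to 2.0. Starts at 1.2 to 1.9, turns with slight friction (0.04 N m), stays where left.
- keeper_knob (a point): Top centre of the keeper's upright round black knob, 10 mm in diameter, 31 mm tall above the arm, 52 mm from the pivot; its top is 74.5 mm above the table. Can be gripped from above.
- jug: Small terracotta jug, 44 mm wide, 52 mm tall, bystander. Origin: centre of its underside.
- pebble1: Pebble, 34 mm wide, 18 mm tall, bystander. Origin: underside.
- pebble2: Pebble, 40 mm wide, 22 mm tall, bystander. Origin: underside.
- pebble3: Pebble, 36 mm wide, 20 mm tall, bystander. Origin: underside.
- gluegun: Grey glue gun lying on its side, about 300 mm long with its white glue stick, 34 mm high, bystander. Origin: underside of its body.
- stickcup: White cup, 70 mm wide, 90 mm tall, bystander. Origin: underside.
There are look-alikes about, which are no part of the job. There is more than one size of the cutter; the job needs the larger.

How it is judged (in metres and radians):
On the way, in this order (a step that is already met when the one before it is completed fails the run):
1. the notched blade lies home on the bed, notch over the pin and back edge against the fence, while the keeper is still open (x of blade in the frame of cutter between -0.0025 and 0.0025 m and y of blade in the frame of cutter between -0.017 and 0.017 m and z of blade in the frame of cutter between 0.028 and 0.0318 m and angle between blade's own z axis and vertical below 0.05 rad and angle between the x axis of blade and the x axis of cutter, either way round below 0.05 rad and value of joint keeper above 0.9 rad), for 0.2 s.
2. the keeper is swung closed over the blade (value of joint keeper below 0.15 rad), for 0.2 s.
At the end, for the whole second after the job is handed in: Notched blade at rest, flat on the bed (height within 2 mm, tilt 0.05 rad), back edge home on the fence (2.5 mm, parallel within 0.05 rad) and within 17 mm of the bed's middle, so the notch holds the pin; keeper within 0.15 rad of closed; bystanders within 20 mm of their starts (x of blade in the frame of cutter between -0.0025 and 0.0025 m and y of blade in the frame of cutter between -0.017 and 0.017 m and z of blade in the frame of cutter between 0.028 and 0.0318 m and angle between blade's own z axis and vertical below 0.05 rad and angle between the x axis of blade and the x axis of cutter, either way round below 0.05 rad and value of joint keeper below 0.15 rad and linear speed of blade below 0.02 m/s and angular speed of blade below 0.2 rad/s); the robot touches nothing.
It fails at once if the blade is pressed against the fence or the pin with more than 20 N (contact force between blade and fence above 20 N).
It fails at once if the blade is pressed on the carrier with more than 60 N (contact force between blade and cutter above 60 N).
It fails at once if the plain blade or another bystander is moved by more than 20 mm (distance of any of plain, jug, pebble1, pebble2, pebble3, gluegun, stickcup from where it was at the start of the episode above 0.02 m).
It also fails if it takes over 72 s, if anything falls off the work surface, if the arm or the gripper's body presses on something with over 40 N, if the wrist force passes 120 N, or if a joint passes its speed limit or range.

## Working session

There is one attempt and no reset: what is moved stays moved. The work goes in short steps, Python scripts to look and compute and a tool call to move; the robot and the scene stay as the last step left them, time stands still between calls to the robot, and variables do not carry over. Pictures are saved under pics/ and viewed, at most 10 in all, crops included, and the job is handed in when it is done.

Besides the shell and the picture viewer there is one more tool, called after ">>>" as a command line: name --argument value ..., lists and objects as JSON in quotes. move_arm: Moves the arm, as the interface text tells. Its arguments: {"type":"object","properties":{"delta_pos":{"type":"array","items":{"type":"array","items":{"type":"number"}}},"rotation":{"type":"array","items":{"type":"array","items":{"type":"number"}}},"hand":{"type":"array","items":{"type":"number"}},"newtons":{"type":"number"}},"required":["delta_pos","rotation","hand"]}

```bash
mkdir -p pics
python3 - <<'E'
from plant import status, eyes
import cv2,numpy as np
print(status.state())
for n in("scene","side","wrist"):
    i=eyes.camera_info(n);print(n,i)
    f=eyes.grab_frame(n);cv2.imwrite(f'pics/{n}0.png',f[:,:,::-1])
E
```

```text
{'time_s': 0.0, 'joint_positions': array([-68.40069838,  36.05509576,   2.20124646,  86.99916637,
        -1.54744288,  57.08361749,  -1.1459486 ]), 'joint_velocities': array([ 0.09838443,  0.05529178,  0.04755741,  0.0423078 , -0.0473333 ,
        0.17260293, -0.02898586]), 'effort': array([-6.21492363e-04, -5.63388598e+01,  1.22616693e+00, -1.93451107e+01,
        1.09734890e-02,  1.04847454e-02, -3.94516249e-06]), 'tool_pos': array([0.27817651, 0.58674983, 0.2304142 ]), 'eef_rot': array([-1.79891745e+02,  1.42864287e-04,  1.54631349e+02]), 'wrist_force': array([-1.3301777 ,  0.55078809,  1.07742376]), 'wrist_torque': array([-0.0163992 , -0.08993371, -0.0058804 ]), 'grip_force': 0.0, 'finger_gap': 0.08527224223011026}
scene {'camera_matrix': array([[429.85046171,   0.        , 319.66560341],
       [  0.        , 429.85046171, 200.71959904],
       [  0.        ,   0.        ,   1.        ]]), 'position': array([ 1.19614047, -0.393332  ,  0.8467638 ]), 'orientation': array([44.10529364,  0.75753827, 55.89546656])}
side {'camera_matrix': array([[378.04166635,   0.        , 313.29358656],
       [  0.        , 378.04166635, 201.5958399 ],
       [  0.        ,   0.        ,   1.        ]]), 'position': array([-0.01885805, -0.54528607,  0.56166052]), 'orientation': array([ 59.73144683,  -1.1005056 , -44.25933767])}
wrist {'camera_matrix': array([[282.5098299 ,   0.        , 321.03757043],
       [  0.        , 282.5098299 , 198.94009592],
       [  0.        ,   0.        ,   1.        ]]), 'position': array([0.20399878, 0.6222565 , 0.37269479]), 'orientation': array([-18.33884213,   0.07755742,  64.59659642])}
```

View pics/scene0.png

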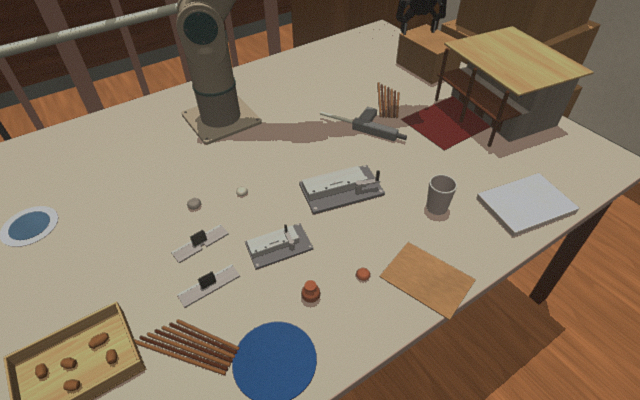

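View pics/side0.png

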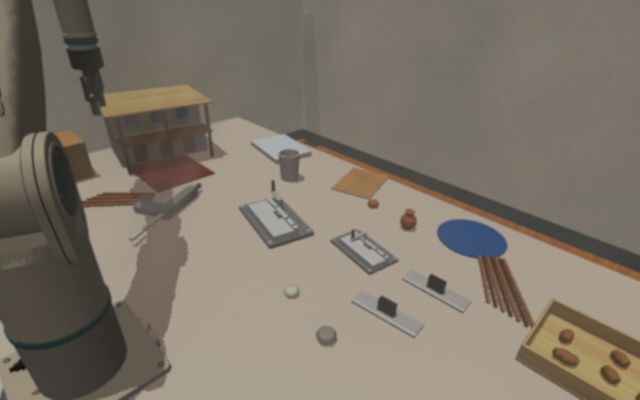

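Scene view: blade candidates are at (200,243) and (208,285). Cutters are the large one at (342,188) and the small one at (279,245). The keeper knob is at (377,176). Next is a close crop to tell the blades apart.

```bash
cat > h.py <<'E'
import numpy as np,cv2
from scipy.spatial.transform import Rotation as R
from plant import status,eyes
def cam(n):
    i=eyes.camera_info(n);return np.array(i["camera_matrix"]),np.array(i["position"]),R.from_euler('xyz',i["orientation"],degrees=True).as_matrix()
def ray(c,px,z):
    K,p,M=c;d=M@np.array([(px[0]-K[0,2])/K[0,0],-(px[1]-K[1,2])/K[1,1],-1]);return p+d*(z-p[2])/d[2]
def proj(c,P):
    K,p,M=c;q=M.T@(np.array(P)-p);return np.array([K[0,0]*q[0]/-q[2]+K[0,2],K[1,1]*-q[1]/-q[2]+K[1,2]])
E
python3 - <<'E'
from h import *
s=cv2.imread('pics/scene0.png');d=cv2.imread('pics/side0.png')
f=lambda im,x,y,w,h,W,H:cv2.resize(im[y:y+h,x:x+w],(W,H),interpolation=cv2.INTER_CUBIC)
a=f(s,165,220,85,90,400,300*400//283);a=cv2.resize(f(s,165,220,85,85,300,300),(300,300))
b=f(s,293,150,100,75,400,300);b=cv2.resize(b,(400,300))
c=f(d,345,260,135,80,400,237);e=f(d,230,170,90,80,300,267)
o=np.zeros((570,720,3),np.uint8);o[:300,:300]=a;o[:300,310:710]=b;o[303:540,:400]=c;o[303:570,410:710]=e
cv2.imwrite('pics/crop1.png',o)
cs=cam("scene");cd=cam("side")
for n,p,q in(("A",(200,243),(387,312)),("B",(208,285),(436,290)),("big",(342,188),(276,219))):print(n,ray(cs,p,.01),ray(cd,q,.01))
print("base",ray(cs,(220,120),0))
E
```

```text
A [ 0.46954445 -0.27410243  0.01      ] [ 0.45775254 -0.27624254  0.01      ]
B [ 0.59469605 -0.30792527  0.01      ] [ 0.5824562  -0.31017776  0.01      ]
big [0.51301652 0.13111661 0.01      ] [0.51035645 0.12555064 0.01      ]
base [ 0.00439495 -0.00571692  0.        ]
```

View pics/crop1.png

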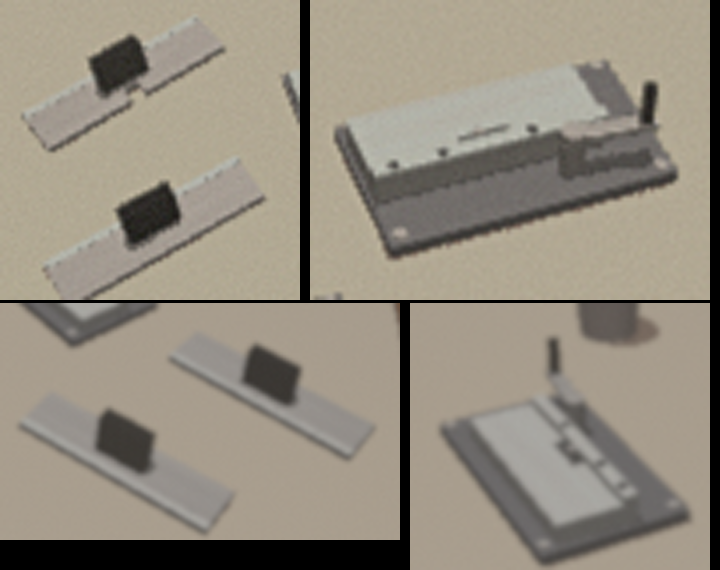

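Blade A, scene (200,243), shows the notch at about (202,247) on its +x side, so it is the notched one. B at (208,285) has straight edges and is the plain blade. The larger cutter is at (342,188), with its fence toward +x and its keeper at +y. I'll pass over the cutter and look with the wrist camera.

>>> move_arm --delta_pos '[[1.9, -3.6, 0], [1.9, -3.6, 0], [1.9, -3.6, 0], [1.9, -3.6, 0], [1.9, -3.6, 0], [1.9, -3.6, 0], [1.9, -3.6, 0], [1.9, -3.6, 0], [1.9, -3.6, 0], [1.9, -3.6, 0]]' --rotation '[[0, 0, -0.11], [0, 0, -0.11], [0, 0, -0.11], [0, 0, -0.11], [0, 0, -0.11], [0, 0, -0.11], [0, 0, -0.11], [0, 0, -0.11], [0, 0, -0.11], [0, 0, -0.11]]' --hand '[-1, -1, -1, -1, -1, -1, -1, -1, -1, -1]'

```text
time_s: 0.98
tool_pos: [0.4689, 0.2255, 0.2314]
eef_rot: [-180.0, -0.0, 91.3]
wrist_force: [0.7, -0.3, 0.7]
finger_gap: 0.0853
grip_force: 0.0
```

>>> move_arm --delta_pos '[[1, -2, 0], [1, -2, 0], [1, -2, 0], [0, 0, 0], [0, 0, 0], [0, 0, 0], [0, 0, 0], [0, 0, 0], [0, 0, 0], [0, 0, 0]]' --rotation '[[0, 0, 0], [0, 0, 0], [0, 0, 0], [0, 0, 0], [0, 0, 0], [0, 0, 0], [0, 0, 0], [0, 0, 0], [0, 0, 0], [0, 0, 0]]' --hand '[-1, -1, -1, -1, -1, -1, -1, -1, -1, -1]'

```text
time_s: 1.82
tool_pos: [0.4982, 0.168, 0.2313]
eef_rot: [-180.0, -0.0, 91.7]
wrist_force: [0.3, -1.2, -1.2]
finger_gap: 0.0854
grip_force: 0.0
```

Run:
```python
from h import *
s=status.state();print(s['tool_pos'],s['eef_rot'],s['wrist_force'])
c=cam("wrist");f=eyes.grab_frame("wrist")[:,:,::-1];cv2.imwrite('pics/w1.png',f)
np.save('w1.npy',np.array([c[0],np.tile(c[1],(3,1)),c[2]]));print(proj(c,[.513,.13,.03]))
x,y=proj(c,[.51,.13,.03]).astype(int);x0=min(max(x-160,0),320);y0=min(max(y-110,0),180)
print(x0,y0);cv2.imwrite('pics/w1c.png',cv2.resize(f[y0:y0+220,x0:x0+320],(800,550),interpolation=cv2.INTER_CUBIC))
```

```text
[0.49821582 0.16801491 0.23128984] [-1.79995031e+02 -9.45071718e-03  9.16732381e+01] [ 0.28312766 -1.15736495 -1.232815  ]
[332.77052292 203.43382669]
170 93
```

View pics/w1c.png

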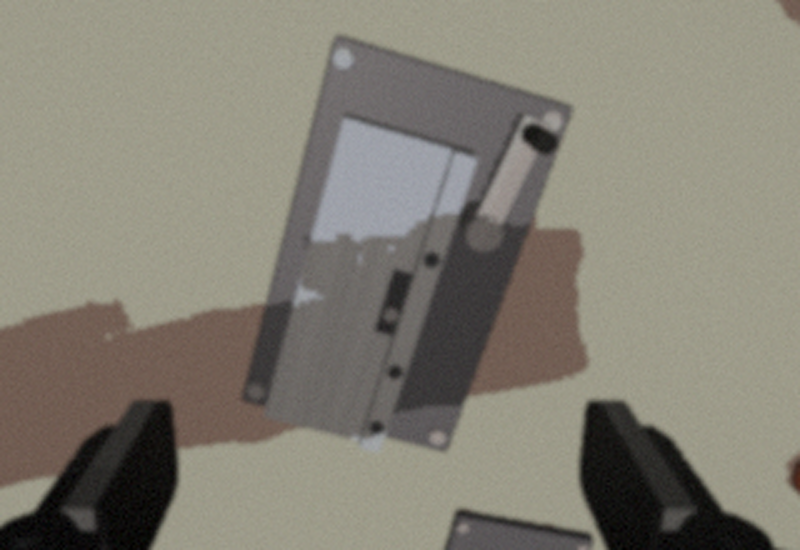

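Wrist crop (scale 2.5, offset 170,93):
- Carrier corners: (333,38), (571,105), (447,448), (245,402).
- Fence face line: (455,152) to (362,435).
- Slot: (402,272) to (383,332), with the pin at about (391,315).
- Keeper pivot at (484,234), knob at (541,137).

Run:
```python
from h import *
a=np.load('w1.npy');c=(a[0],a[1,0],a[2])
P=lambda x,y,z:ray(c,(170+x/2.5,93+y/2.5),z)
C=[P(333,38,.012),P(571,105,.012),P(447,448,.012),P(245,402,.012)]
L=np.array([[-50,120],[75,120],[75,-90],[-50,-90]])/1e3
for i in range(4):print(C[i],np.linalg.norm(C[i]-C[(i+1)%4]))
W=np.array(C)[:,:2];Lc=L-L.mean(0);Wc=W-W.mean(0)
th=np.arctan2((Lc[:,0]*Wc[:,1]-Lc[:,1]*Wc[:,0]).sum(),(Lc*Wc).sum())
M=np.array([[np.cos(th),-np.sin(th)],[np.sin(th),np.cos(th)]]);o=W.mean(0)-M@L.mean(0)
print("cutter",o,np.degrees(th),"resid mm",(W-(L@M.T+o))*1e3)
np.savez('cutter.npz',o=o,th=th)
for n,p in dict(f1=(455,152,.0365),f2=(362,435,.0365),slotT=(403,272,.03),slotB=(382,332,.03),pin=(391,315,.037),bedTL=(343,117,.03),bedBL=(268,412,.03),pivot=(484,234,.0435),knob=(541,132,.0745)).items():
    w=P(*p);print(n,w,"local",M.T@(w[:2]-o)*1e3)
cs=cam("scene");px=lambda x,y:(165+x*85/300,220+y*85/300)
e1=ray(cs,px(37,130),.004);e2=ray(cs,px(210,35),.004);print("bladeA",e1,e2,np.linalg.norm(e1-e2),np.degrees(np.arctan2(*(e2-e1)[1::-1])),(e1+e2)/2)
```

```text
[0.47279586 0.24550086 0.012     ] 0.1229485284622637
[0.59237934 0.21693287 0.012     ] 0.20611145746394288
[0.54206405 0.01705715 0.012     ] 0.12130650588925129
[0.42381997 0.04414229 0.012     ] 0.20722912825770023
cutter [0.49206589 0.11929821] -13.709771670953465 resid mm [[ 0.86494254 -2.22858458]
 [-0.99015959 -1.17109863]
 [-1.53464435  2.97000882]
 [ 1.6598614   0.42967438]]
f1 [0.53297669 0.19563073 0.0365    ] local [21.65409486 83.85372709]
f2 [0.49196024 0.03962251 0.0365    ] local [ 18.78081418 -77.43067909]
slotT [0.51088927 0.13216389 0.03      ] local [15.23786686 16.96033894]
slotB [0.50112493 0.09829634 0.03      ] local [ 13.77846245 -18.25647358]
pin [0.50533374 0.11102221 0.037     ] local [14.8512792  -4.89567844]
bedTL [0.47900849 0.20979431 0.03      ] local [-34.13330149  84.82309392]
bedBL [0.43983982 0.0485394  0.03      ] local [-33.96797441 -81.12058332]
pivot [0.54876535 0.15740782 0.0435    ] local [46.05190131 50.46181036]
knob [0.56423738 0.21115603 0.0745    ] local [ 48.34457637 106.34559209]
bladeA [ 0.47039356 -0.33978339  0.004     ] [ 0.46021883 -0.20405779  0.004     ] 0.136106438514767 94.28718550055409 [ 0.4653062  -0.27192059  0.004     ]
```

>>> move_arm --delta_pos '[[-0.3, -4.1, -0.3], [-0.3, -4.1, -0.3], [-0.3, -4.1, -0.3], [-0.3, -4.1, -0.3], [-0.3, -4.1, -0.3], [-0.3, -4.1, -0.3], [-0.3, -4.1, -0.3], [-0.3, -4.1, -0.3], [-0.3, -4.1, -0.3], [-0.3, -4.1, -0.3]]' --rotation '[[0, 0, 0.005], [0, 0, 0.005], [0, 0, 0.005], [0, 0, 0.005], [0, 0, 0.005], [0, 0, 0.005], [0, 0, 0.005], [0, 0, 0.005], [0, 0, 0.005], [0, 0, 0.005]]' --hand '[-1, -1, -1, -1, -1, -1, -1, -1, -1, -1]'

```text
time_s: 2.7
tool_pos: [0.4682, -0.2444, 0.2013]
eef_rot: [180.0, -0.0, 94.5]
wrist_force: [0.7, -0.2, 0.2]
finger_gap: 0.0855
grip_force: 0.0
```

>>> move_arm --delta_pos '[[0, 0, -1], [0, 0, -1], [0, 0, -1], [0, 0, -1], [0, 0, 0], [0, 0, 0], [0, 0, 0], [0, 0, 0], [0, 0, 0], [0, 0, 0]]' --rotation '[[0, 0, 0], [0, 0, 0], [0, 0, 0], [0, 0, 0], [0, 0, 0], [0, 0, 0], [0, 0, 0], [0, 0, 0], [0, 0, 0], [0, 0, 0]]' --hand '[-1, -1, -1, -1, -1, -1, -1, -1, -1, -1]'

```text
time_s: 3.53
tool_pos: [0.4688, -0.2426, 0.1617]
eef_rot: [180.0, 0.0, 94.5]
wrist_force: [-0.2, 0.4, -0.1]
finger_gap: 0.0856
grip_force: 0.0
```

Run:
```python
from h import *
s=status.state();print(s['tool_pos'],s['eef_rot'])
c=cam("wrist");f=eyes.grab_frame("wrist")[:,:,::-1];cv2.imwrite('pics/w2.png',f)
np.save('w2.npy',np.array([c[0],np.tile(c[1],(3,1)),c[2]]))
x,y=proj(c,[.465,-.272,.005]).astype(int);x0=min(max(x-160,0),320);y0=min(max(y-110,0),180)
print(x,y,x0,y0);cv2.imwrite('pics/w2c.png',cv2.resize(f[y0:y0+220,x0:x0+320],(800,550),interpolation=cv2.INTER_CUBIC))
```

```text
[ 0.46881991 -0.24263526  0.16174555] [1.79953300e+02 2.42885036e-02 9.44888870e+01]
316 208 156 98
```

View pics/w2c.png

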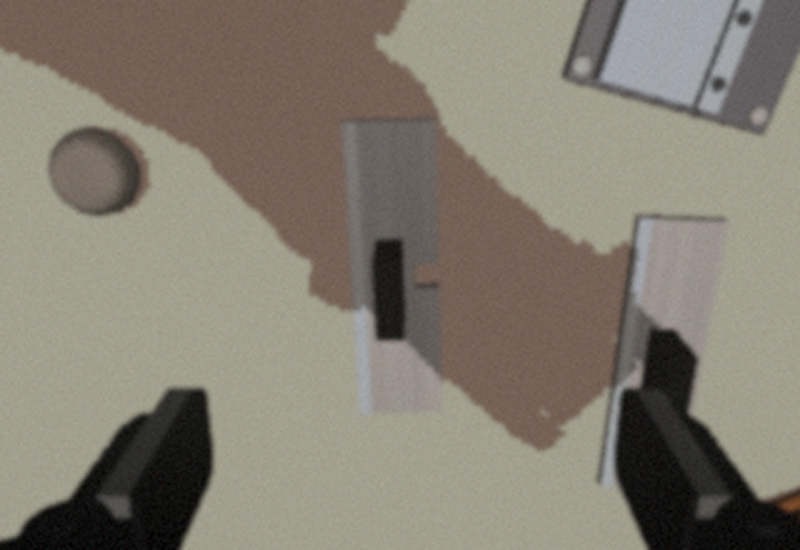

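The wrist crop (scale 2.5, offset 156,98) confirms the notched blade. Its corners are (343,122), (437,120), (441,411) and (362,411), with the notch at (427,274) on +x and the tab at (376–403, 240–338). The plain blade is well to the right.

Run:
```python
from h import *
a=np.load('w2.npy');c=(a[0],a[1,0],a[2])
P=lambda x,y,z:ray(c,(156+x/2.5,98+y/2.5),z)
for n,p in dict(TL=(343,122,.005),TR=(437,120,.005),BR=(441,411,.005),BL=(362,411,.005),notch=(427,274,.005),tabL=(376,338,.035),tabR=(404,338,.035),tabend=(389,240,.005),plainTL=(637,216,.005),plainBL=(601,485,.005)).items():print(n,P(*p).round(4))
l,r=(P(437,120,.005)-P(441,411,.005)),(P(343,122,.005)-P(362,411,.005))
for v in(l,r):print(np.linalg.norm(v),np.degrees(np.arctan2(v[1],v[0])))
```

```text
TL [ 0.4354 -0.205   0.005 ]
TR [ 0.4747 -0.2011  0.005 ]
BR [ 0.4889 -0.3395  0.005 ]
BL [ 0.451  -0.3425  0.005 ]
notch [ 0.4763 -0.27    0.005 ]
tabL [ 0.456  -0.2891  0.035 ]
tabR [ 0.4676 -0.2882  0.035 ]
tabend [ 0.4582 -0.2553  0.005 ]
plainTL [ 0.5658 -0.2358  0.005 ]
plainBL [ 0.5727 -0.3753  0.005 ]
0.13920359135952476 95.87295477228764
0.13842218979692192 96.46614253053147
```

>>> move_arm --delta_pos '[[-0.1, -0.3, -1.1], [-0.1, -0.3, -1.1], [-0.1, -0.3, -1.1], [-0.1, -0.3, -1.1], [-0.1, -0.3, -1.1], [-0.1, -0.3, -1.1], [-0.1, -0.3, -1.1], [-0.1, -0.3, -1.1], [-0.1, -0.3, -1.1], [0, -0.2, -1.1]]' --rotation '[[0, 0, 0.005], [0, 0, 0.005], [0, 0, 0.005], [0, 0, 0.005], [0, 0, 0.006], [0, 0, 0], [0, 0, 0], [0, 0, 0], [0, 0, 0], [0, 0, 0]]' --hand '[-1, -1, -1, -1, -1, -1, -1, -1, -1, -1]'

```text
time_s: 4.42
tool_pos: [0.4591, -0.2722, 0.0502]
eef_rot: [-180.0, 0.0, 95.9]
wrist_force: [0.6, -0.6, 0.1]
finger_gap: 0.0857
grip_force: 0.0
```

>>> move_arm --delta_pos '[[0, 0, -1], [0, 0, -1], [0, 0, -1], [0, 0, -0.7], [0, 0, -0.5], [0, 0, 0], [0, 0, 0], [0, 0, 0], [0, 0, 0], [0, 0, 0]]' --rotation '[[0, 0, 0], [0, 0, 0], [0, 0, 0], [0, 0, 0], [0, 0, 0], [0, 0, 0], [0, 0, 0], [0, 0, 0], [0, 0, 0], [0, 0, 0]]' --hand '[-1, -1, -1, -1, -1, -1, -1, -1, -1, -1]'

```text
time_s: 5.25
tool_pos: [0.4598, -0.2718, 0.0098]
eef_rot: [180.0, 0.0, 96.0]
wrist_force: [-0.3, 0.8, 0.6]
finger_gap: 0.0854
grip_force: 0.0
```

>>> move_arm --delta_pos '[[0, 0, 0], [0, 0, 0], [0, 0, 0], [0, 0, 0], [0, 0, 0], [0, 0, 0], [0, 0, 0], [0, 0, 0], [0, 0, 0], [0, 0, 0]]' --rotation '[[0, 0, 0], [0, 0, 0], [0, 0, 0], [0, 0, 0], [0, 0, 0], [0, 0, 0], [0, 0, 0], [0, 0, 0], [0, 0, 0], [0, 0, 0]]' --hand '[-0.5, 0, 0.3, 0.6, 1, 1, 1, 1, 1, 1]' --newtons 40

```text
time_s: 6.08
tool_pos: [0.4597, -0.2718, 0.0095]
eef_rot: [180.0, 0.0, 96.0]
wrist_force: [0.2, 0.7, 2.6]
finger_gap: 0.0113
grip_force: 40.0
```

>>> move_arm --delta_pos '[[0, 0, 0], [0, 0, 0], [0, 0, 0], [0, 0, 0.5], [0, 0, 1], [0, 0, 2], [0, 0, 2], [0, 0, 2], [0, 0, 1.5], [0, 0, 1]]' --rotation '[[0, 0, 0], [0, 0, 0], [0, 0, 0], [0, 0, 0], [0, 0, 0], [0, 0, 0], [0, 0, 0], [0, 0, 0], [0, 0, 0], [0, 0, 0]]' --hand '[1, 1, 1, 1, 1, 1, 1, 1, 1, 1]'

```text
time_s: 6.92
tool_pos: [0.4596, -0.2718, 0.1113]
eef_rot: [179.9, 0.0, 96.0]
wrist_force: [-0.0, -1.0, -2.6]
finger_gap: 0.0118
grip_force: 39.3
```

>>> move_arm --delta_pos '[[-0.14, 2.5, 0.4], [-0.14, 3.6, 0.4], [-0.14, 3.8, 0.4], [-0.14, 3.8, 0.4], [-0.14, 3.8, 0.4], [-0.14, 3.8, 0], [-0.14, 3.8, 0], [-0.14, 3.8, 0], [-0.14, 3.8, 0], [-0.14, 3.0, 0]]' --rotation '[[0, 0, -0.035], [0, 0, -0.035], [0, 0, -0.035], [0, 0, -0.035], [0, 0, -0.035], [0, 0, -0.035], [0, 0, -0.035], [0, 0, -0.035], [0, 0, -0.035], [0, 0, -0.037]]' --hand '[1, 1, 1, 1, 1, 1, 1, 1, 1, 1]'

```text
time_s: 7.75
tool_pos: [0.4444, 0.0887, 0.1294]
eef_rot: [-179.9, -0.1, 75.8]
wrist_force: [0.3, -0.2, -2.5]
finger_gap: 0.0113
grip_force: 39.3
```

>>> move_arm --delta_pos '[[0, 2, -0.5], [0, 1, -1], [0, 0.5, -1], [0, 0, -1], [0, 0, -0.6], [0, 0, 0], [0, 0, 0], [0, 0, 0], [0, 0, 0], [0, 0, 0]]' --rotation '[[0, 0, 0], [0, 0, 0], [0, 0, 0], [0, 0, 0], [0, 0, 0], [0, 0, 0], [0, 0, 0], [0, 0, 0], [0, 0, 0], [0, 0, 0]]' --hand '[1, 1, 1, 1, 1, 1, 1, 1, 1, 1]'

```text
time_s: 8.58
tool_pos: [0.4459, 0.12, 0.0887]
eef_rot: [180.0, -0.0, 75.7]
wrist_force: [0.8, 0.1, -2.4]
finger_gap: 0.0111
grip_force: 39.3
```

Run:
```python
from h import *
s=status.state();print(s['tool_pos'],s['eef_rot'],s['wrist_force'])
c=cam("wrist");f=eyes.grab_frame("wrist")[:,:,::-1];cv2.imwrite('pics/w3.png',f)
np.save('w3.npy',np.array([c[0],np.tile(c[1],(3,1)),c[2]]))
print(proj(c,[.5053,.111,.037]))
cv2.imwrite('pics/w3c.png',cv2.resize(f[60:360,160:560],(800,600),interpolation=cv2.INTER_CUBIC))
```

```text
[0.44585652 0.12003604 0.08871751] [ 1.79955344e+02 -2.60470943e-02  7.57498207e+01] [ 0.79677037  0.12497807 -2.43156634]
[404.09070944 213.23312857]
```

View pics/w3c.png

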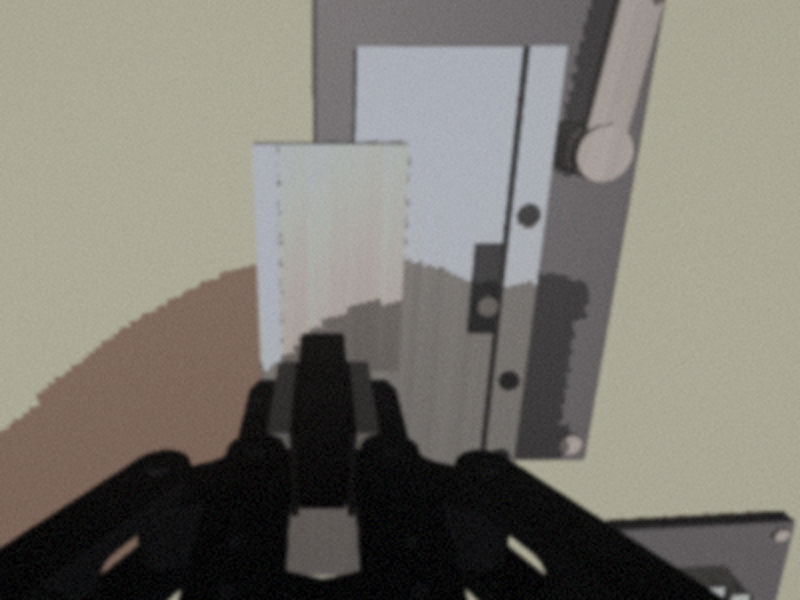

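Wrist crop (scale 2, offset 160,60):
- Blade far edge: (253,142) to (408,142); back edge down to (402,370).
- Bed far edge: (357,46) to (568,46).
- Fence face: (525,46) to (485,450).
- Slot: rows 243–332, with the pin top at about (487,306).
- Pivot: (604,153).

Run:
```python
from h import *
a=np.load('w3.npy');c=(a[0],a[1,0],a[2])
P=lambda x,y,z:ray(c,(160+x/2,60+y/2),z)[:2]
ang=lambda u,v:np.degrees(np.arctan2(*(v-u)[::-1]))
f1,f2=P(525,46,.0365),P(485,450,.0365);print("fence",f1,f2,ang(f2,f1)-90,np.linalg.norm(f1-f2))
b1,b2=P(357,46,.03),P(525,46,.03);print("bedend",b1,b2,ang(b1,b2))
e1,e2=P(357,46,.03),P(568,46,.0365)
zt=.084
l,r,r2=P(253,142,zt),P(408,142,zt),P(402,370,zt);print("blade",l,r,np.linalg.norm(l-r),ang(l,r),ang(r2,r)-90)
pin=P(487,306,.037);s1,s2=P(488,243,.03),P(488,332,.03);print("pin",pin,"slot",s1,s2,np.linalg.norm(s1-s2))
pv=P(604,153,.0435);print("pivot",pv)
for th in(-14.2,-14.8):
    t=np.radians(th);M=np.array([[np.cos(t),-np.sin(t)],[np.sin(t),np.cos(t)]]).T
    g=lambda q:M@np.array(q)*1e3
    print(th,"in cutter axes: fence",g(f1),g(f2),"bedend",g(b1),g(b2),"bladeTL",g(l),"TR",g(r),"backlow",g(r2),"pin",g(pin),"slot",g(s1),g(s2),"piv",g(pv))
```

```text
fence [0.53076307 0.19622343] [0.49442283 0.0495401 ] -13.914643506394398 0.15111788059646714
bedend [0.47928862 0.20979422] [0.53296455 0.19612433] -14.288041068834264
blade [0.44469337 0.19145243] [0.48281626 0.18174947] 0.03933830194437257 -14.279623213509621 -13.082908000428375
pin [0.50490794 0.11128925] slot [0.51061267 0.13260507] [0.50502799 0.09733016] 0.035714253918225324
pivot [0.54887999 0.1577802 ]
-14.2 in cutter axes: fence [466.4107327  320.42799456] [467.16335865 169.31198816] bedend [413.18005529 320.95706899] [468.56925522 320.87195752] bladeTL [384.1412256  294.68923953] TR [423.47948956 294.63457161] backlow [424.73642473 230.17438829] pin [462.18058129 231.74649621] slot [462.48207274 253.81042895] [465.72123044 218.24336848] piv [493.40450746 287.60359464]
-14.8 in cutter axes: fence [463.02970632 325.29457779] [465.3647452  174.19473851] bedend [409.79640723 325.26620305] [465.18346141 325.76111999] bladeTL [381.03424079 298.69572552] TR [420.37092028 299.0530024 ] backlow [422.30279966 234.60951583] pin [459.72844036 236.57364467] slot [459.79886653 258.63952479] [463.41029721 223.10833424] piv [490.36573102 292.75465063]
```

>>> move_arm --delta_pos '[[0.4, -0.01, 0], [0.8, -0.02, 0], [0.8, -0.02, 0], [0.8, -0.02, 0], [0.37, -0.02, 0], [0, 0, -0.8], [0, 0, -0.8], [0, 0, -0.8], [0, 0, -0.6], [0, 0, -0.4]]' --rotation '[[0, 0, 0], [0, 0, 0], [0, 0, 0], [0, 0, 0], [0, 0, 0], [0, 0, 0], [0, 0, 0], [0, 0, 0], [0, 0, 0], [0, 0, 0]]' --hand '[1, 1, 1, 1, 1, 1, 1, 1, 1, 1]'

```text
time_s: 9.47
tool_pos: [0.4761, 0.1193, 0.053]
eef_rot: [-179.9, 0.1, 75.8]
wrist_force: [-0.4, -0.6, -2.4]
finger_gap: 0.0111
grip_force: 39.4
```

>>> move_arm --delta_pos '[[0, 0, -0.2], [0, 0, -0.2], [0, 0, -0.2], [0, 0, -0.2], [0, 0, -0.2], [0, 0, -0.1], [0, 0, -0.1], [0, 0, 0], [0, 0, 0], [0, 0, 0]]' --rotation '[[0, 0, 0], [0, 0, 0], [0, 0, 0], [0, 0, 0], [0, 0, 0], [0, 0, 0], [0, 0, 0], [0, 0, 0], [0, 0, 0], [0, 0, 0]]' --hand '[1, 1, 1, 1, 1, 1, 1, 1, 1, 1]'

```text
time_s: 10.3
tool_pos: [0.4773, 0.1195, 0.0424]
eef_rot: [180.0, -0.0, 75.8]
wrist_force: [0.4, -0.9, -2.0]
finger_gap: 0.0114
grip_force: 39.4
```

```bash
cat > st.py <<'E'
from h import *
s=status.state();t=np.radians(-14.2);p=s['tool_pos']*1e3
print("tcp",p.round(2),"cutter axes",(np.cos(t)*p[0]+np.sin(t)*p[1]).round(2),(-np.sin(t)*p[0]+np.cos(t)*p[1]).round(2),s['eef_rot'].round(2),"F",s['wrist_force'].round(1),"T",s['wrist_torque'].round(2))
E
python3 st.py
```

```text
tcp [477.25 119.48  42.39] cutter axes 433.36 232.9 [ 1.7999e+02 -1.0000e-02  7.5790e+01] F [ 0.4 -0.9 -2. ] T [-0.02  0.02 -0.02]
```

>>> move_arm --delta_pos '[[0, 0, -0.06], [0, 0, -0.06], [0.05, -0.012, 0], [0.05, -0.012, 0], [0.05, -0.012, 0], [0.05, -0.012, 0], [0.05, -0.012, 0], [0.05, -0.012, 0], [0.05, -0.012, 0], [0, 0, 0]]' --rotation '[[0, 0, 0], [0, 0, 0], [0, 0, 0], [0, 0, 0], [0, 0, 0], [0, 0, 0], [0, 0, 0], [0, 0, 0], [0, 0, 0], [0, 0, 0]]' --hand '[1, 1, 1, 1, 1, 1, 1, 1, 1, 1]'

```text
time_s: 11.13
tool_pos: [0.4808, 0.1186, 0.0411]
eef_rot: [180.0, -0.0, 75.8]
wrist_force: [0.1, 0.7, -1.6]
finger_gap: 0.0113
grip_force: 39.4
```

```bash
python3 st.py
```

```text
tcp [480.84 118.56  41.12] cutter axes 437.07 232.9 [179.99  -0.    75.79] F [ 0.1  0.7 -1.6] T [-0.05  0.03 -0.06]
```

>>> move_arm --delta_pos '[[0.05, -0.012, 0], [0.05, -0.012, 0], [0.05, -0.012, 0], [0.05, -0.012, 0], [0.05, -0.012, 0], [0, 0, 0], [0, 0, 0], [0, 0, 0], [0, 0, 0], [0, 0, 0]]' --rotation '[[0, 0, 0], [0, 0, 0], [0, 0, 0], [0, 0, 0], [0, 0, 0], [0, 0, 0], [0, 0, 0], [0, 0, 0], [0, 0, 0], [0, 0, 0]]' --hand '[1, 1, 1, 1, 1, 1, 1, 1, 1, 1]'

```text
time_s: 11.97
tool_pos: [0.4831, 0.118, 0.0411]
eef_rot: [-180.0, -0.0, 75.8]
wrist_force: [-0.6, 0.2, -2.6]
finger_gap: 0.011
grip_force: 39.4
```

```bash
python3 st.py
```

```text
tcp [483.14 117.99  41.1 ] cutter axes 439.44 232.9 [-180.     -0.     75.79] F [-0.6  0.2 -2.6] T [ 0.01  0.02 -0.03]
```

>>> move_arm --delta_pos '[[0.05, -0.012, 0], [0.05, -0.012, 0], [0.05, -0.012, 0], [0.05, -0.012, 0], [0.05, -0.012, 0], [0.05, -0.012, 0], [0, 0, 0], [0, 0, 0], [0, 0, 0], [0, 0, 0]]' --rotation '[[0, 0, 0], [0, 0, 0], [0, 0, 0], [0, 0, 0], [0, 0, 0], [0, 0, 0], [0, 0, 0], [0, 0, 0], [0, 0, 0], [0, 0, 0]]' --hand '[1, 1, 1, 1, 1, 1, 1, 1, 1, 1]'

```text
time_s: 12.8
tool_pos: [0.4861, 0.1173, 0.0411]
eef_rot: [-180.0, -0.0, 75.8]
wrist_force: [-0.4, 1.0, -1.9]
finger_gap: 0.0114
grip_force: 39.4
```

```bash
python3 st.py
```

```text
tcp [486.13 117.29  41.1 ] cutter axes 442.5 232.96 [-180.     -0.     75.79] F [-0.4  1.  -1.9] T [ 0.01 -0.02  0.03]
```

>>> move_arm --delta_pos '[[0.03, -0.007, 0], [0.03, -0.007, 0], [0.03, -0.008, 0], [0.03, -0.007, 0], [0.03, -0.008, 0], [0.02, -0.005, 0], [0, 0, 0], [0, 0, 0], [0, 0, 0], [0, 0, 0]]' --rotation '[[0, 0, 0], [0, 0, 0], [0, 0, 0], [0, 0, 0], [0, 0, 0], [0, 0, 0], [0, 0, 0], [0, 0, 0], [0, 0, 0], [0, 0, 0]]' --hand '[1, 1, 1, 1, 1, 1, 1, 1, 1, 1]'

```text
time_s: 13.63
tool_pos: [0.4878, 0.1169, 0.0411]
eef_rot: [-180.0, -0.0, 75.8]
wrist_force: [0.0, -0.1, -1.5]
finger_gap: 0.0108
grip_force: 39.4
```

```bash
python3 st.py
```

```text
tcp [487.84 116.88  41.11] cutter axes 444.26 232.98 [-180.     -0.     75.79] F [ 0.  -0.1 -1.5] T [-0.03 -0.03 -0.04]
```

Blade x is now about −1 mm from home with no contact yet, so I creep on.

>>> move_arm --delta_pos '[[0.02, -0.005, 0], [0.02, -0.005, 0], [0.02, -0.005, 0], [0.01, -0.003, 0], [0.01, -0.002, 0], [0, 0, 0], [0, 0, 0], [0, 0, 0], [0, 0, 0], [0, 0, 0]]' --rotation '[[0, 0, 0], [0, 0, 0], [0, 0, 0], [0, 0, 0], [0, 0, 0], [0, 0, 0], [0, 0, 0], [0, 0, 0], [0, 0, 0], [0, 0, 0]]' --hand '[1, 1, 1, 1, 1, 1, 1, 1, 1, 1]'

```text
time_s: 14.47
tool_pos: [0.4887, 0.1166, 0.0411]
eef_rot: [-180.0, -0.0, 75.8]
wrist_force: [0.3, -0.5, -2.9]
finger_gap: 0.0115
grip_force: 39.4
```

```bash
python3 st.py
```

```text
tcp [488.68 116.64  41.11] cutter axes 445.14 232.95 [-180.     -0.     75.79] F [ 0.3 -0.5 -2.9] T [-0.01 -0.04 -0.01]
```

>>> move_arm --delta_pos '[[0.01, -0.002, 0], [0.01, -0.003, 0], [0.01, -0.002, 0], [0.01, -0.003, 0], [0.01, -0.002, 0], [0.01, -0.003, 0], [0, 0, 0], [0, 0, 0], [0, 0, 0], [0, 0, 0]]' --rotation '[[0, 0, 0], [0, 0, 0], [0, 0, 0], [0, 0, 0], [0, 0, 0], [0, 0, 0], [0, 0, 0], [0, 0, 0], [0, 0, 0], [0, 0, 0]]' --hand '[1, 1, 1, 1, 1, 1, 1, 1, 1, 1]'

```text
time_s: 15.3
tool_pos: [0.4893, 0.1165, 0.0411]
eef_rot: [-180.0, -0.0, 75.8]
wrist_force: [0.9, 0.3, -1.6]
finger_gap: 0.0111
grip_force: 39.4
```

```bash
python3 st.py
```

```text
tcp [489.25 116.53  41.11] cutter axes 445.72 232.99 [-180.     -0.     75.79] F [ 0.9  0.3 -1.6] T [0.03 0.05 0.04]
```

>>> move_arm --delta_pos '[[0.02, -0.005, 0], [0.02, -0.005, 0], [0.01, -0.002, 0], [0.01, -0.003, 0], [0.01, -0.002, 0], [0.01, -0.003, 0], [0, 0, 0], [0, 0, 0], [0, 0, 0], [0, 0, 0]]' --rotation '[[0, 0, 0], [0, 0, 0], [0, 0, 0], [0, 0, 0], [0, 0, 0], [0, 0, 0], [0, 0, 0], [0, 0, 0], [0, 0, 0], [0, 0, 0]]' --hand '[1, 1, 1, 1, 1, 1, 1, 1, 1, 1]'

```text
time_s: 16.13
tool_pos: [0.49, 0.1163, 0.0411]
eef_rot: [-180.0, -0.0, 75.8]
wrist_force: [-0.3, -0.3, -2.8]
finger_gap: 0.0108
grip_force: 39.4
```

```bash
python3 st.py
```

```text
tcp [490.04 116.3   41.11] cutter axes 446.54 232.95 [-180.     -0.     75.79] F [-0.3 -0.3 -2.8] T [-0.    0.02  0.01]
```

>>> move_arm --delta_pos '[[0.01, -0.002, 0], [0.01, -0.003, 0], [0.01, -0.002, 0], [0.01, -0.003, 0], [0.01, -0.002, 0], [0.01, -0.003, 0], [0, 0, 0], [0, 0, 0], [0, 0, 0], [0, 0, 0]]' --rotation '[[0, 0, 0], [0, 0, 0], [0, 0, 0], [0, 0, 0], [0, 0, 0], [0, 0, 0], [0, 0, 0], [0, 0, 0], [0, 0, 0], [0, 0, 0]]' --hand '[1, 1, 1, 1, 1, 1, 1, 1, 1, 1]'

```text
time_s: 16.97
tool_pos: [0.4903, 0.1163, 0.0411]
eef_rot: [-180.0, -0.0, 75.8]
wrist_force: [-1.3, 0.6, -1.1]
finger_gap: 0.0109
grip_force: 39.5
```

```bash
python3 st.py
```

```text
tcp [490.28 116.32  41.07] cutter axes 446.77 233.04 [-179.96   -0.     75.79] F [-1.3  0.6 -1.1] T [ 0.12  0.54 -0.12]
```

Contact: the moment jumped and the advance stalled, so the blade is on the fence. Now I lower gently.

>>> move_arm --delta_pos '[[-0.01, 0.002, 0], [0, 0, -0.02], [0, 0, -0.02], [0, 0, -0.02], [0, 0, -0.02], [0, 0, -0.02], [0, 0, 0], [0, 0, 0], [0, 0, 0], [0, 0, 0]]' --rotation '[[0, 0, 0], [0, 0, 0], [0, 0, 0], [0, 0, 0], [0, 0, 0], [0, 0, 0], [0, 0, 0], [0, 0, 0], [0, 0, 0], [0, 0, 0]]' --hand '[1, 1, 1, 1, 1, 1, 1, 1, 1, 1]'

```text
time_s: 17.8
tool_pos: [0.4903, 0.1161, 0.04]
eef_rot: [-180.0, 0.0, 75.8]
wrist_force: [-3.5, 1.0, -1.4]
finger_gap: 0.0111
grip_force: 39.5
```

```bash
python3 st.py
```

```text
tcp [490.3  116.15  40.03] cutter axes 446.83 232.87 [-1.7997e+02  1.0000e-02  7.5790e+01] F [-3.5  1.  -1.4] T [ 0.12  0.74 -0.2 ]
```

>>> move_arm --delta_pos '[[-0.01, 0.002, 0], [0, 0, -0.01], [0, 0, -0.01], [0, 0, -0.01], [0, 0, -0.01], [0, 0, -0.01], [0, 0, 0], [0, 0, 0], [0, 0, 0], [0, 0, 0]]' --rotation '[[0, 0, 0], [0, 0, 0], [0, 0, 0], [0, 0, 0], [0, 0, 0], [0, 0, 0], [0, 0, 0], [0, 0, 0], [0, 0, 0], [0, 0, 0]]' --hand '[1, 1, 1, 1, 1, 1, 1, 1, 1, 1]'

```text
time_s: 18.63
tool_pos: [0.4904, 0.1162, 0.0396]
eef_rot: [-180.0, 0.0, 75.8]
wrist_force: [-3.7, 0.4, -0.6]
finger_gap: 0.0117
grip_force: 39.6
```

```bash
python3 st.py
```

```text
tcp [490.35 116.18  39.59] cutter axes 446.87 232.92 [-179.99    0.     75.79] F [-3.7  0.4 -0.6] T [ 0.03  0.88 -0.24]
```

>>> move_arm --delta_pos '[[0, 0, -0.01], [0, 0, -0.01], [0, 0, -0.01], [0, 0, -0.01], [0, 0, 0], [0, 0, 0], [0, 0, 0], [0, 0, 0], [0, 0, 0], [0, 0, 0]]' --rotation '[[0, 0, 0], [0, 0, 0], [0, 0, 0], [0, 0, 0], [0, 0, 0], [0, 0, 0], [0, 0, 0], [0, 0, 0], [0, 0, 0], [0, 0, 0]]' --hand '[1, 1, 1, 1, 1, 1, 1, 1, 1, 1]'

```text
time_s: 19.47
tool_pos: [0.4903, 0.1161, 0.0395]
eef_rot: [-180.0, -0.0, 75.8]
wrist_force: [-5.2, 0.4, 3.2]
finger_gap: 0.0114
grip_force: 40.3
```

```bash
python3 st.py
```

```text
tcp [490.34 116.14  39.46] cutter axes 446.87 232.88 [-1.7999e+02 -1.0000e-02  7.5780e+01] F [-5.2  0.4  3.2] T [ 0.06  1.07 -0.23]
```

Landed: z force rose by about 5 N and the fence force is about 5 N. Release.

>>> move_arm --delta_pos '[[0, 0, 0], [0, 0, 0], [0, 0, 0], [0, 0, 0], [0, 0, 0], [0, 0, 0], [0, 0, 0], [0, 0, 0], [0, 0, 0], [0, 0, 0]]' --rotation '[[0, 0, 0], [0, 0, 0], [0, 0, 0], [0, 0, 0], [0, 0, 0], [0, 0, 0], [0, 0, 0], [0, 0, 0], [0, 0, 0], [0, 0, 0]]' --hand '[0.6, 0.5, 0.4, 0.3, 0.2, 0.1, 0.1, 0.1, 0.1, 0.1]' --newtons 20

```text
time_s: 20.3
tool_pos: [0.4905, 0.1162, 0.0392]
eef_rot: [180.0, -0.0, 75.8]
wrist_force: [-0.2, 0.5, -0.8]
finger_gap: 0.0384
grip_force: 0.0
```

```bash
python3 st.py
```

```text
tcp [490.52 116.19  39.21] cutter axes 447.03 232.97 [180.    -0.    75.79] F [-0.2  0.5 -0.8] T [0.06 0.02 0.03]
```

>>> move_arm --delta_pos '[[0, 0, 0.3], [0, 0, 1], [0, 0, 1.5], [0, 0, 2], [0, 0, 2], [0, 0, 2], [0, 0, 2], [0, 0, 2], [0, 0, 1], [0, 0, 0]]' --rotation '[[0, 0, 0], [0, 0, 0], [0, 0, 0], [0, 0, 0], [0, 0, 0], [0, 0, 0], [0, 0, 0], [0, 0, 0], [0, 0, 0], [0, 0, 0]]' --hand '[0.1, 0.1, 0.1, 0.1, 0.1, 0.1, 0.1, 0.1, 0.1, 0.1]'

```text
time_s: 21.13
tool_pos: [0.4919, 0.1165, 0.1797]
eef_rot: [179.8, -0.1, 75.8]
wrist_force: [-0.6, -0.6, -0.4]
finger_gap: 0.0384
grip_force: 0.0
```

Run:
```python
from h import *
s=status.state();print(s['tool_pos'],s['eef_rot'],s['wrist_force'])
c=cam("wrist");f=eyes.grab_frame("wrist")[:,:,::-1];cv2.imwrite('pics/w4.png',f)
np.save('w4.npy',np.array([c[0],np.tile(c[1],(3,1)),c[2]]))
cv2.imwrite('pics/w4c.png',cv2.resize(f[20:320,140:540],(800,600),interpolation=cv2.INTER_CUBIC))
```

```text
[0.49190934 0.11646197 0.17966745] [ 1.79767765e+02 -1.49761836e-01  7.57959984e+01] [-0.61086785 -0.5788753  -0.35235501]
```

View pics/w4c.png

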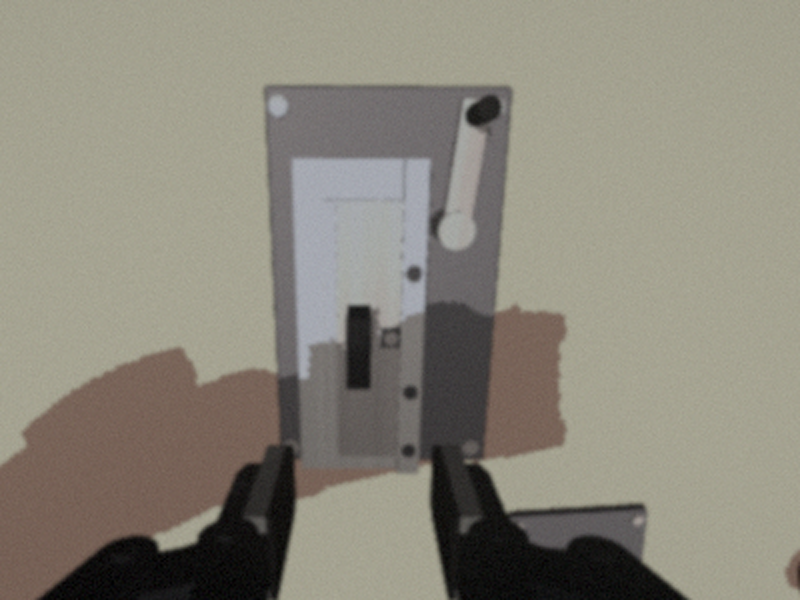

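The blade lies on the bed with the notch round the pin at (390,338) and its back edge on the fence line (x≈403). The keeper is still open: pivot (457,231), knob top about (489,104), knob base about (474,117).

Run:
```python
from h import *
a=np.load('w4.npy');c=(a[0],a[1,0],a[2])
P=lambda x,y,z:ray(c,(140+x/2,20+y/2),z)[:2]*1e3
t=np.radians(-14.2);M=np.array([[np.cos(t),-np.sin(t)],[np.sin(t),np.cos(t)]])
# home TCP when blade home: (446.9,~233)+2 => origin x 448.9 ; y centre 235.9
o=M@np.array([448.6,235.9]);print("o",o)
pv=o+M@[45,52]
for n,p in dict(piv=(457,231,.0435),ktop=(489,104,.0745),kbase=(475,117,.0435),bTR=(403,200,.035),bTL=(325,199,.035),bBR=(400,457,.035)).items():
    w=P(*p);d=w-pv;print(n,w,"local",M.T@(w-o),"dist",np.hypot(*d))
w=P(489,104,.0745);l=M.T@(w-pv);th=np.arctan2(l[1],-l[0]);print("theta",th)
for q in(th,1.4,1.0,.6,.3,.1,0,-.05):print(round(q,2),pv+M@(52*np.array([-np.cos(q),np.sin(q)])))
```

```text
o [492.76119629 118.64726474]
piv [548.78331806 157.55392592] local [44.76629409 51.46052201] dist 0.5879242779324163
ktop [566.7423831 207.7752721] local [ 49.85695903 104.55286382] dist 52.77682774713902
kbase [566.6526372  205.52775025] local [ 50.321289   102.35199888] dist 50.63239978828195
bTR [527.20363912 177.53975688] local [18.94330274 65.54203826] dist 29.36559674846963
bTL [490.29136471 187.39702373] local [-19.2591904   66.04326623] dist 65.77580768806432
bBR [494.03326437  40.76041783] local [ 20.33941929 -75.19499386] dist 129.56353925120732
theta 1.6629549740636516
1.66 [566.48332444 207.04291292]
1.4 [553.14436163 209.86535096]
1.0 [532.63874656 207.3312051 ]
0.6 [514.73866725 197.01183957]
0.3 [504.75225327 185.10336349]
0.1 [500.25638219 175.744566  ]
0 [498.73106291 170.77557463]
-0.05 [498.15653024 168.24012516]
```

>>> move_arm --delta_pos '[[1.49, 1.82, 0], [1.49, 1.82, 0], [1.49, 1.82, 0], [1.49, 1.82, 0], [1.49, 1.8, 0], [0, 0, -1.5], [0, 0, -2], [0, 0, -2], [0, 0, -2], [0, 0, 0]]' --rotation '[[0, 0, 0], [0, 0, 0], [0, 0, 0], [0, 0, 0], [0, 0, 0], [0, 0, 0], [0, 0, 0], [0, 0, 0], [0, 0, 0], [0, 0, 0]]' --hand '[0, 0, 0, 0, 0, 0, 0, 0, 0, 0]'

```text
time_s: 22.02
tool_pos: [0.5611, 0.2061, 0.0971]
eef_rot: [-179.5, 0.3, 75.8]
wrist_force: [-1.2, 0.1, -1.0]
finger_gap: 0.043
grip_force: 0.0
```

```bash
python3 - <<'E'
from h import *
print("cup",ray(cam("scene"),(438,206),0),ray(cam("side"),(289,178),0))
E
python3 st.py
```

```text
cup [0.70906276 0.30856433 0.        ] [0.70907245 0.30086818 0.        ]
tcp [561.13 206.14  97.1 ] cutter axes 493.41 337.49 [-179.54    0.29   75.79] F [-1.2  0.1 -1. ] T [ 0.01  0.05 -0.03]
```

>>> move_arm --delta_pos '[[0, 0, 0], [0, 0, 0], [0, 0, 0], [0, 0, 0], [0, 0, 0], [0, 0, 0], [0, 0, 0], [0, 0, 0], [0, 0, 0], [0, 0, 0]]' --rotation '[[0, 0, 0], [0, 0, 0], [0, 0, 0], [0, 0, 0], [0, 0, 0], [0, 0, 0], [0, 0, 0], [0, 0, 0], [0, 0, 0], [0, 0, 0]]' --hand '[0, 0, 0, 0, 0, 0, 0, 0, 0, 0]'

```text
time_s: 22.85
tool_pos: [0.565, 0.207, 0.1022]
eef_rot: [180.0, -0.0, 75.8]
wrist_force: [-1.0, -0.3, -0.3]
finger_gap: 0.0428
grip_force: 0.0
```

>>> move_arm --delta_pos '[[0.15, 0, -0.5], [0, 0, -0.8], [0, 0, -0.8], [0, 0, -0.8], [0, 0, -0.8], [0, 0, -0.8], [0, 0, -0.7], [0, 0, 0], [0, 0, 0], [0, 0, 0]]' --rotation '[[0, 0, 0], [0, 0, 0], [0, 0, 0], [0, 0, 0], [0, 0, 0], [0, 0, 0], [0, 0, 0], [0, 0, 0], [0, 0, 0], [0, 0, 0]]' --hand '[0, 0, 0, 0, 0, 0, 0, 0, 0, 0]'

```text
time_s: 23.68
tool_pos: [0.5668, 0.207, 0.0504]
eef_rot: [180.0, -0.0, 75.8]
wrist_force: [-0.4, -0.0, -0.0]
finger_gap: 0.0427
grip_force: 0.0
```

>>> move_arm --delta_pos '[[0, 0, 0], [0, 0, 0], [0, 0, 0], [0, 0, 0], [0, 0, 0], [0, 0, 0], [0, 0, 0], [0, 0, 0], [0, 0, 0], [0, 0, 0]]' --rotation '[[0, 0, 0], [0, 0, 0], [0, 0, 0], [0, 0, 0], [0, 0, 0], [0, 0, 0], [0, 0, 0], [0, 0, 0], [0, 0, 0], [0, 0, 0]]' --hand '[0.1, 0.2, 0.3, 0.4, 0.6, 0.8, 1, 1, 1, 1]' --newtons 20

```text
time_s: 24.52
tool_pos: [0.5667, 0.2071, 0.0504]
eef_rot: [180.0, -0.0, 75.8]
wrist_force: [0.7, -0.6, 1.0]
finger_gap: 0.0093
grip_force: 19.5
```

```bash
python3 st.py
```

```text
tcp [566.7  207.09  50.37] cutter axes 498.58 339.77 [ 1.7998e+02 -2.0000e-02  7.5790e+01] F [ 0.7 -0.6  1. ] T [ 0.07 -0.08  0.02]
```

The knob is gripped. Now I swing along the arc.

>>> move_arm --delta_pos '[[-0.33, 0.105, 0], [-0.336, 0.083, 0], [-0.341, 0.06, 0], [-0.344, 0.037, 0], [-0.346, 0.014, 0], [-0.346, -0.009, 0], [-0.345, -0.032, 0], [-0.342, -0.055, 0], [-0.337, -0.077, 0], [-0.331, -0.099, 0]]' --rotation '[[0, 0, 0], [0, 0, 0], [0, 0, 0], [0, 0, 0], [0, 0, 0], [0, 0, 0], [0, 0, 0], [0, 0, 0], [0, 0, 0], [0, 0, 0]]' --hand '[1, 1, 1, 1, 1, 1, 1, 1, 1, 1]'

```text
time_s: 25.35
tool_pos: [0.5322, 0.2069, 0.0504]
eef_rot: [180.0, 0.0, 75.8]
wrist_force: [3.7, -0.1, 2.6]
finger_gap: 0.0088
grip_force: 19.7
```

```bash
python3 st.py
```

```text
tcp [532.18 206.93  50.37] cutter axes 465.16 331.15 [1.7999e+02 1.0000e-02 7.5790e+01] F [ 3.7 -0.1  2.6] T [-0.21 -0.56  0.06]
```

>>> move_arm --delta_pos '[[-0.324, -0.121, 0], [-0.315, -0.142, 0], [-0.305, -0.163, 0], [-0.294, -0.183, 0], [-0.281, -0.202, 0], [-0.267, -0.221, 0], [-0.251, -0.238, 0], [-0.235, -0.254, 0], [-0.218, -0.269, 0], [-0.199, -0.283, 0]]' --rotation '[[0, 0, 0], [0, 0, 0], [0, 0, 0], [0, 0, 0], [0, 0, 0], [0, 0, 0], [0, 0, 0], [0, 0, 0], [0, 0, 0], [0, 0, 0]]' --hand '[1, 1, 1, 1, 1, 1, 1, 1, 1, 1]'

```text
time_s: 26.18
tool_pos: [0.5057, 0.186, 0.0503]
eef_rot: [180.0, 0.0, 75.8]
wrist_force: [3.7, -0.5, 0.8]
finger_gap: 0.0091
grip_force: 19.8
```

```bash
python3 st.py
```

```text
tcp [505.65 186.04  50.27] cutter axes 444.56 304.4 [179.97   0.    75.77] F [ 3.7 -0.5  0.8] T [ 0.01 -0.84  0.07]
```

>>> move_arm --delta_pos '[[-0.18, -0.295, 0], [-0.16, -0.307, 0], [-0.14, -0.317, 0], [-0.059, -0.162, 0], [-0.059, -0.162, 0], [-0.04, -0.14, 0], [-0.03, -0.1, 0], [0, 0, 0], [0, 0, 0], [0, 0, 0]]' --rotation '[[0, 0, 0], [0, 0, 0], [0, 0, 0], [0, 0, 0], [0, 0, 0], [0, 0, 0], [0, 0, 0], [0, 0, 0], [0, 0, 0], [0, 0, 0]]' --hand '[1, 1, 1, 1, 1, 1, 1, 1, 1, 1]'

```text
time_s: 27.02
tool_pos: [0.4992, 0.1713, 0.0503]
eef_rot: [180.0, 0.0, 75.8]
wrist_force: [5.6, 0.7, 2.1]
finger_gap: 0.0091
grip_force: 19.8
```

```bash
python3 st.py
```

```text
tcp [499.24 171.33  50.26] cutter axes 441.96 288.56 [1.7996e+02 1.0000e-02 7.5770e+01] F [5.6 0.7 2.1] T [-0.01 -1.11  0.12]
```

>>> move_arm --delta_pos '[[-0.01, -0.04, 0], [-0.01, -0.04, 0], [-0.01, -0.04, 0], [-0.01, -0.04, 0], [-0.01, -0.04, 0], [0, 0, 0], [0, 0, 0], [0, 0, 0], [0, 0, 0], [0, 0, 0]]' --rotation '[[0, 0, 0], [0, 0, 0], [0, 0, 0], [0, 0, 0], [0, 0, 0], [0, 0, 0], [0, 0, 0], [0, 0, 0], [0, 0, 0], [0, 0, 0]]' --hand '[1, 1, 1, 1, 1, 1, 1, 1, 1, 1]'

```text
time_s: 27.85
tool_pos: [0.4992, 0.171, 0.0503]
eef_rot: [179.9, -0.1, 75.8]
wrist_force: [6.0, 2.9, 0.4]
finger_gap: 0.0092
grip_force: 19.7
```

```bash
python3 st.py
```

```text
tcp [499.19 170.99  50.28] cutter axes 441.99 288.22 [ 1.7994e+02 -1.0000e-01  7.5840e+01] F [6.  2.9 0.4] T [ 0.7  -1.28  0.05]
```

Commanded 2 mm, moved 0.3 mm with a rising force, so the keeper is at its stop. Release and lift.

>>> move_arm --delta_pos '[[0, 0, 0], [0, 0, 0], [0, 0, 0], [0, 0, 0], [0, 0, 0], [0, 0, 0], [0, 0, 0], [0, 0, 0], [0, 0, 0], [0, 0, 0]]' --rotation '[[0, 0, 0], [0, 0, 0], [0, 0, 0], [0, 0, 0], [0, 0, 0], [0, 0, 0], [0, 0, 0], [0, 0, 0], [0, 0, 0], [0, 0, 0]]' --hand '[0.6, 0.5, 0.4, 0.3, 0.2, 0.1, 0.1, 0.1, 0.1, 0.1]'

```text
time_s: 28.68
tool_pos: [0.4984, 0.1697, 0.0502]
eef_rot: [-180.0, -0.0, 75.8]
wrist_force: [0.6, -0.9, -0.5]
finger_gap: 0.0384
grip_force: 0.0
```

>>> move_arm --delta_pos '[[0, 0, 0.5], [0, 0, 1], [0, 0, 1.5], [0, 0, 2], [0, 0, 2], [0, 0, 2], [0, 0, 2], [0, 0, 2], [0, 0, 0], [0, 0, 0]]' --rotation '[[0, 0, 0], [0, 0, 0], [0, 0, 0], [0, 0, 0], [0, 0, 0], [0, 0, 0], [0, 0, 0], [0, 0, 0], [0, 0, 0], [0, 0, 0]]' --hand '[0.1, 0.1, 0.1, 0.1, 0.1, 0.1, 0.1, 0.1, 0.1, 0.1]'

```text
time_s: 29.52
tool_pos: [0.4991, 0.17, 0.1818]
eef_rot: [179.9, -0.1, 75.8]
wrist_force: [-0.0, 0.3, -0.3]
finger_gap: 0.0383
grip_force: 0.0
```

```bash
python3 st.py
python3 - <<'E'
from h import *
c=cam("wrist");f=eyes.grab_frame("wrist")[:,:,::-1]
np.save('w5.npy',np.array([c[0],np.tile(c[1],(3,1)),c[2]]))
cv2.imwrite('pics/w5c.png',cv2.resize(f[60:360,140:540],(800,600),interpolation=cv2.INTER_CUBIC))
E
```

```text
tcp [499.11 170.   181.83] cutter axes 442.16 287.25 [ 1.7987e+02 -1.2000e-01  7.5800e+01] F [-0.   0.3 -0.3] T [0.07 0.01 0.  ]
```

View pics/w5c.png

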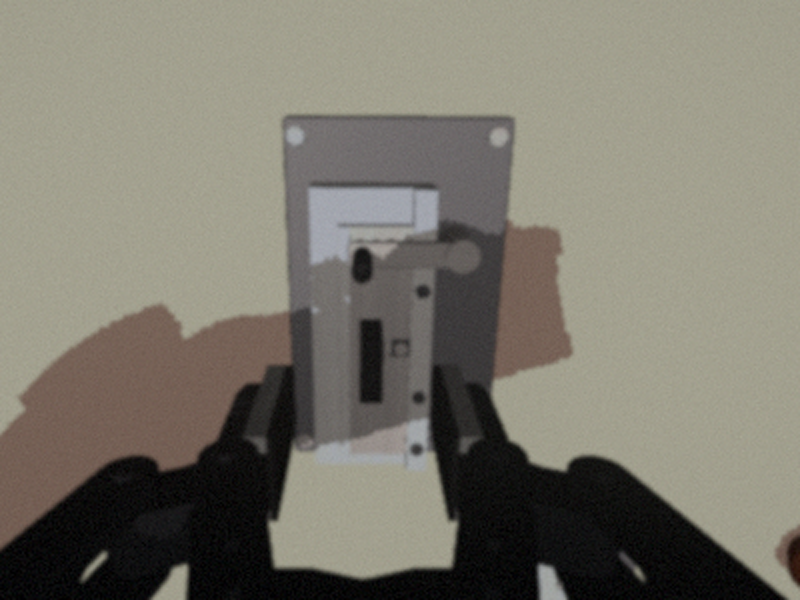

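The keeper arm lies level across the blade from pivot (463,257) to knob (362,265). The blade is still home, with the notch on the pin at (400,348) and its edge along the fence. The hand is clear of everything, so I hand in.

```bash
python3 -c "
from plant import ticket
print(ticket.close_job())"
```

```text
the job is handed in; nothing more can be done
None
```

The notched blade is home on the bed, with its notch over the pin and its back edge against the fence. The keeper is closed against its stop. I handed the job in at about 30 s of the 72 s; no verdict came back.

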